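# Pull the hob's large knob off with the knob puller

### The arm

A 6-joint arm with a two-finger parallel gripper is mounted at the origin on a cart in front of the work surface, level with it; the furniture and walls round the work are solid. World frame = base frame: x ahead of the robot, y to its left, z up, the work surface at z = 0. Lengths are in m, angles in rad, forces in N, time in s.
With the tool pointing down it reaches from about 0.275 to 0.725 m from the base axis. Payload 15.9 kg.
Tool frame: the origin (TCP) lies between the finger pads; the fingertips stand 25 mm ahead of it and the grasp point (between the pads) lies 6 mm ahead of it (env.tip_reach is the distance from the TCP to the fingertips, in m); z points along the fingers, y is the line along which they close (so a half turn about z gives the same grasp; the last joint's range is limited). The gripper opens to 85 mm and grips with 20 to 120 N. Pads are 22 mm wide; open, the fingers measure 114 mm over their backs; the gripper's body (76 mm by 85 mm) begins 54 mm behind the grasp point. The pads swing forward as they close: fully open they stand 13 mm farther back than shut.
Start: joints at [-1.266, 0.213, -0.034, 1.323, 0, 1.571], TCP at [0.15, -0.477, 0.256] pointing down, gripper open.
Joint ranges: [-2.98, 2.98], [-0.74, 1.72], [-1.14, 1.35], [-2.1, 2.04], [-1.57, 1.44], [-3.14, 3.14]. Speed limits (rad/s): [1.89, 1.89, 2.39, 2.57, 3.14, 3.14].

### API

Orientations are given as a rotation vector (axis times angle).
In Python, from rig import sensors, imaging, finish_job, env gives the robot as it stands.
- The arm moves only by the shell command python3 -m creep 'ROWS' [FORCE]. ROWS is JSON, a list that holds one entry, the list of rows, each a list of 5 numbers: the shift along the world's x, y, z in cm, then the turn about the world's z in degrees, then the gripper's target within -1 to 1 (fully open at 1, half-way at 0, shut at -1). In form: [[[tx, ty, tz, spin, gripper], ...]]. A call has 1 to 8 rows; each row shifts and turns the commanded pose from where the row before left it; what a row does not reach is not made up. A row lasts 1/8 s, in which the tool goes at most 62.5 mm and 10.7 degrees, less where a joint would pass 70% of its speed; a pose out of reach is approached as far as the arm can. A call with a gripper value outside its range is refused whole. The fingers move at their own pace and stop on an object; FORCE is the grip in N (left out, the last holds). Time passes only in rows, so rows that do not move let the fingers close. It gives the time, the measured TCP pose, the force, the opening and the grip force at its end, in the units of the state.
- sensors.get_state(): the state, without advancing time (a new reading comes with each control period).
- imaging.capture(name): name is "scene" or "top" or "wrist"; returns a dict with "frame" (480x640x3 uint8, blue, green, red), "depth" (480x640 float32, m along the optical axis (not along the pixel's ray), 0 where there is no reading), "fx", "fy", "cx", "cy" (pixels), "pose" (4x4, takes a point from camera to world coordinates); the wrist camera has in their place "tool_from_camera" (4x4, takes a point from camera to tool coordinates, whose origin is the TCP and whose axes are the flange's). Camera axes: x right, y down, z forward; pixel columns grow to the right and rows downward; lengths in m; the calibration is good to about 2 mm. A picture is of the moment at which its call begins: read the wrist's pose just before it.
- finish_job(): hands the job in; it is judged then, once.
The state is a dict: "time": time; "joint_positions": joint angles; "qvel": joint speeds; "effort": joint torques, N m; "ee_pos": TCP position; "orientation": TCP orientation; "wrist_force": force on the tool from outside, world axes, zero at the start; "torque": the same for the moment, N m; "gripper_width": finger opening in m; "finger_force": force on a finger pad.
Only numpy, scipy, OpenCV 4.12 (cv2) and the standard library are available. Lean on these libraries where they do the work, as an engineer would, in place of code of your own. Each camera call takes 0.05 s, during which the arm holds its last target. There are 200 camera calls.

### The job

Hook the steel knob puller under the large knob of the portable hob and pull that knob straight up off its spindle; it is snug, low and greasy, so keep your fingers off it. Then stand the puller in the washing-up tray with the knob set down, right way up, in the tray too. Leave the small knob on, and do not disturb the things lying about.

Things in the scene. Friction and masses are not known exactly. Their poses are not given: they have to be found in the camera images.
- portable_hob: portable electric hob fixed on the worktop: metal casing 290 x 210 mm, black cooking plate behind, and in front a bare flat strip with two black knobs side by side. Origin at worktop height midway between the knobs; x points from its front edge (x = -45 mm) to its back (245 mm), y left. Strip: x -45 to 45 mm, its top 42 mm above the worktop.
- spindle_left (a point): seat of the knob at y = +52 mm in the hob's frame (x = 0): centre of the top of a round collar 24 mm across that stands 8 mm above the strip, so the strip has a free gap of 8 mm to a knob's underside all round the collar. A steel spindle 13 mm across rises 12.5 mm from here into the knob. Either knob may be on it.
- spindle_right (a point): the same, at y = -52 mm in the hob's frame.
- large_knob_center (a point): knob to pull off: round, black plastic, 46 mm across its bottom skirt, narrowing to 36 mm at the top, 18 mm tall, 30 g. Point on its axis, half-way up (9 mm over its underside); z is its upward axis. Sprung catches in the spindle hold it: pulled straight up with about 10 to 15 N it lets go within the first 4 mm, and it is clear of the spindle 13 mm above its seat.
- small_knob_center (a point): the other knob, 36 mm across its skirt, 18 mm tall, held in the same way; the point is on its axis half-way up. It stays on.
- puller_grip (a point): knob puller, loose, standing upright on the worktop, 88 mm tall, 150 g: a steel stirrup with an upright wooden grip on top. Grip 26 mm (x) by 18 mm (y), from 40 to 88 mm above the puller's underside. Point on the grip's axis, 68 mm above the underside; z is the puller's upward axis, x runs along its tunnel (see puller_mouth).
- puller_mouth (a point): middle of the puller's underside, same axes. Stirrup of 3 mm steel, 58 mm long (x), 60 mm wide (y): walls 54 mm apart, strap across the top 30 mm up, two level inward lips 3 mm thick with a 30 mm slot between. Either open end (+x, -x) slides over a knob, lips under its skirt. Beads at the lips' ends (top 4.5 mm up) keep the knob in; it fits between them if within 8 mm of the middle along x.
- tray: shallow washing-up tray of steel, fixed to the worktop, 150 mm (x) by 120 mm (y), rim 18 mm high, flat inside over 138 x 108 mm with its floor 3 mm above the worktop. Origin at the centre of its underside.
- dish_brush: long green dish brush, 269 mm, lying behind the tray; origin at the centre of its underside. Bystander.
- detergent: washing-up bottle, 219 mm tall, standing behind the tray; origin at the centre of its underside. Bystander.
- tomato: tomato, 74 mm, on the worktop to the right of the hob; origin at the centre of its underside. Bystander.
Mind the look-alikes: they are no part of the job. Leave any pink or turquoise look-alike of the part that bears small_knob_center alone.

How it is judged:
By the outcome, as a careful person would: the job done as asked, in the order asked, and still so for the second after the job is handed in, with the robot touching nothing.
It also fails if it takes over 48 s, if anything falls off the work surface, if the arm or the gripper's body presses on something with over 40 N, if the wrist force passes 120 N, or if a joint passes its speed limit or range.

## Working session

There is one attempt and no reset: what is moved stays moved. The work goes in short steps, Python scripts to look and compute and a shell command to move; the robot and the scene stay as the last step left them, time stands still between calls to the robot, and variables do not carry over. Pictures are saved under pics/ and viewed, at most 10 in all, crops included, and the job is handed in when it is done.

```bash
mkdir -p pics; cat > h.py <<'E'
import numpy as np, cv2
from rig import sensors, imaging, env
def cap(n,save=None):
    s=sensors.get_state(); c=imaging.capture(n)
    if n=="wrist":
        T=np.eye(4); T[:3,:3]=cv2.Rodrigues(np.array(s["orientation"],float))[0]; T[:3,3]=s["ee_pos"]
        c["pose"]=T@c["tool_from_camera"]
    c["pose"]=np.array(c["pose"])
    if save: cv2.imwrite("pics/"+save,c["frame"])
    d=c["depth"]; v,u=np.mgrid[:480,:640]
    P=np.stack([(u-c["cx"])/c["fx"]*d,(v-c["cy"])/c["fy"]*d,d],-1)
    W=P@c["pose"][:3,:3].T+c["pose"][:3,3]; W[d==0]=np.nan
    return c,W
E
python3 - <<'E'
from h import *
for n in("top","scene"):
    c,W=cap(n,n+".png"); np.save(n+".npy",W); print(c["pose"].round(3).tolist(),c["fx"])
s=sensors.get_state();print(s)
E
```

```text
[[0.008, -0.985, 0.174, 0.386], [-1.0, -0.011, -0.017, -0.061], [0.019, -0.174, -0.985, 1.102], [0.0, 0.0, 0.0, 1.0]] 461.7485446498822
[[-0.681, -0.335, 0.651, -0.335], [-0.732, 0.309, -0.607, 0.769], [0.002, -0.89, -0.456, 0.691], [0.0, 0.0, 0.0, 1.0]] 537.6481221214852
{'time': 0.1, 'joint_positions': array([-1.26599765e+00,  2.13320172e-01, -3.49601491e-02,  1.32350072e+00,
       -9.13837636e-06,  1.57081926e+00]), 'qvel': array([-0.00053111, -0.00101351,  0.00035887,  0.0006693 ,  0.00015124,
       -0.0012658 ]), 'effort': array([ 4.40360440e-03, -6.87250400e+01,  4.87805772e+01,  1.22134824e-02,
        2.09061418e-04,  3.89127263e-05]), 'ee_pos': array([ 0.14996745, -0.47669834,  0.25587339]), 'orientation': array([-3.10422539e+00, -4.76742355e-01,  2.48946811e-04]), 'wrist_force': array([-0.52779569,  0.76511013, -0.83106735]), 'torque': array([0.01520231, 0.01321418, 0.05388135]), 'finger_force': 0.0, 'gripper_width': 0.08541578221205896}
```

View pics/top.png

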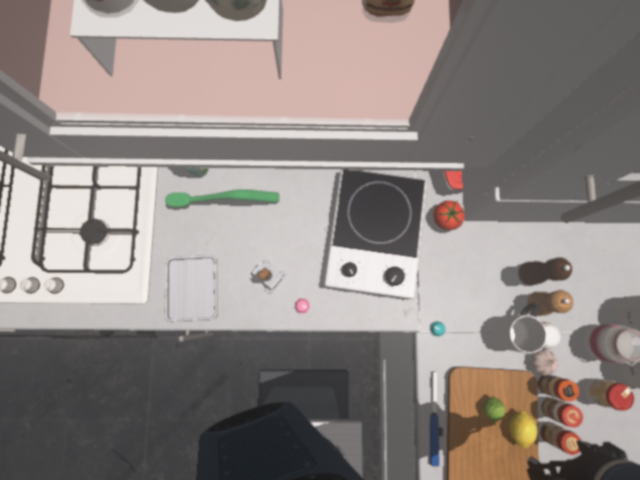

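View pics/scene.png

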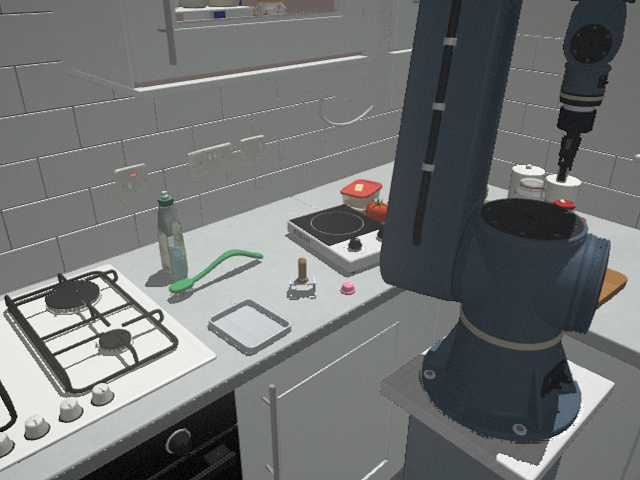

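The top view shows the large knob at (395,276) on the right spindle and the small knob at (349,269). The puller is at (266,274), turned at an angle, and the tray is at (192,289). The pink look-alike is at (302,306).

```bash
python3 - <<'E'
from h import *
W=np.load("top.npy")
def reg(u0,u1,v0,v1,zl,zh):
    R=W[v0:v1,u0:u1].reshape(-1,3); R=R[(R[:,2]>zl)&(R[:,2]<zh)]; return R
for n,a in dict(large=(378,412,262,292,.056,.08),small=(335,362,257,282,.056,.08),strap=(246,290,255,295,.02,.04),grip=(246,290,255,295,.06,.1),tray=(160,225,250,328,.01,.03),hob=(318,432,165,305,.036,.05)).items():
    R=reg(*a); r=cv2.minAreaRect((R[:,:2]*1000).astype(np.float32)); print(n,len(R),R.mean(0).round(4),R[:,2].max().round(3),np.round(r[0],1),np.round(r[1],1),round(r[2],1))
E
```

```text
large 273 [ 0.4762 -0.2305  0.0659] 0.073 [ 476.2 -232.2] [42.2 42.6] 9.2
small 157 [ 0.4903 -0.1282  0.0653] 0.074 [ 490.3 -129.4] [31.9 31.9] 0.4
strap 242 [0.4753 0.0593 0.0338] 0.04 [477.3  62.1] [60.9 31.9] 51.8
grip 108 [0.4765 0.0609 0.0848] 0.093 [477.  62.] [18.7 24.7] 46.3
tray 482 [0.4496 0.2422 0.0175] 0.025 [448.1 237.9] [148.5 117.4] 3.3
hob 10083 [ 0.5821 -0.1928  0.0443] 0.05 [ 583.  -193.7] [209.8 289.8] 82.5
```

```bash
python3 -m creep '[[[2,3.4,0,7.6,1],[2,3.4,0,7.6,1],[2,3.4,0,7.6,1],[2,3.4,0,7.6,1],[2,3.4,0,7.6,1],[2,3.4,0,7.6,1],[2,3.4,0,7.6,1],[2,3.4,0,7.6,1]]]' 60
python3 -m creep '[[[2,3.4,0,7.6,1],[2,3.4,0,7.6,1],[2,3.4,0,7.6,1],[2,3.4,0,7.6,1],[2,3.4,0,7.6,1],[2,3.4,0,7.6,1],[2,3.4,0,7.6,1],[2,3,0,7.6,1]]]'
python3 -m creep '[[[0,0,0,0,1],[0,0,0,0,1]]]'
python3 - <<'E'
from h import *
c,W=cap("wrist","w1.png"); np.save("w1.npy",W)
s=sensors.get_state(); print(s["ee_pos"],s["orientation"],s["joint_positions"],cv2.Rodrigues(s["orientation"])[0][:,1])
for zl,zh in((.08,.095),(.026,.042),(.0025,.01)):
    m=(W[...,2]>zl)&(W[...,2]<zh)&(np.hypot(W[...,0]-.477,W[...,1]-.062)<.05); R=W[m]
    r=cv2.minAreaRect((R[:,:2]*1000).astype(np.float32)); print(len(R),R.mean(0).round(4),np.round(r[0],1),np.round(r[1],1),round(r[2],1))
E
```

```text
time: 1.1
ee_pos: [0.3104, -0.2037, 0.2562]
orientation: [-2.433, -1.988, 0.0]
wrist_force: [1.0, 0.3, -0.4]
gripper_width: 0.0856
finger_force: 0.0
time: 2.1
ee_pos: [0.4704, 0.0644, 0.2561]
orientation: [-1.091, -2.946, 0.0]
wrist_force: [0.6, -0.6, 0.8]
gripper_width: 0.0856
finger_force: 0.0
time: 2.35
ee_pos: [0.4697, 0.0628, 0.256]
orientation: [-1.1, -2.942, 0.001]
wrist_force: [0.0, -0.8, -0.2]
gripper_width: 0.0854
finger_force: 0.0
[0.46961642 0.06254378 0.25617829] [-1.10055612e+00 -2.94206577e+00  6.31063015e-04] [ 1.32497921e-01  1.59382472e-01 -1.00359521e-01  1.31161274e+00
 -1.57319288e-04  8.48418606e-01] [ 6.56312169e-01  7.54489273e-01 -5.22951936e-04]
629 [0.4754 0.0633 0.0862] [476.5  62.2] [17.4 26.4] 49.5
1472 [0.4753 0.0635 0.0326] [476.6  62.3] [60.  32.5] 51.6
407 [0.4695 0.0667 0.0048] [476.4  62.2] [59.6 57.8] 51.7
```

View pics/w1.png

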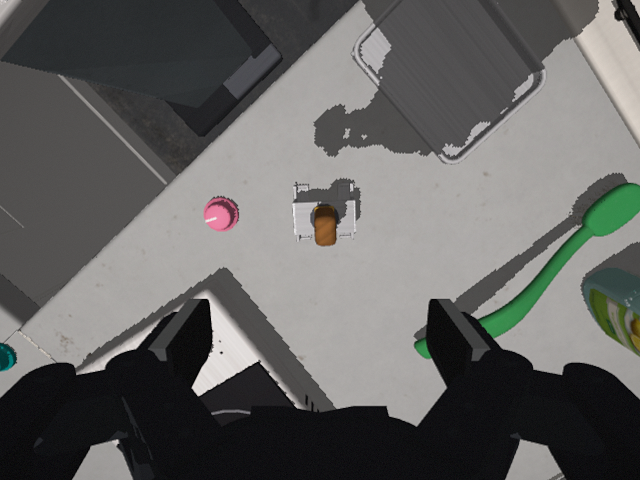

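The wrist view shows the puller upright at (325,215) with its grip on top. The numbers agree with the top view, so I descend and grip.

```bash
python3 -m creep '[[[0.7,0,-3,2.6,1],[0,0,-4,0,1],[0,0,-4,0,1],[0,0,-3.5,0,1],[0,0,-2.5,0,1],[0,0,-1.2,0,1],[0,0,0,0,1]]]'
python3 -m creep '[[[0,0,0,0,-1],[0,0,0,0,-1],[0,0,0,0,-1],[0,0,0,0,-1],[0,0,0,0,-1],[0,0,0,0,-1]]]' 80
```

```text
time: 3.28
ee_pos: [0.4767, 0.0626, 0.0743]
orientation: [-1.033, -2.966, 0.001]
wrist_force: [0.6, -0.1, 0.7]
gripper_width: 0.0855
finger_force: 0.0
time: 4.03
ee_pos: [0.4773, 0.0631, 0.0747]
orientation: [1.031, 2.967, 0.0]
wrist_force: [-1.1, -1.8, 6.2]
gripper_width: 0.017
finger_force: 78.7
```

```bash
python3 -m creep '[[[0,0,2,0,-1],[0,0,4,0,-1],[0,0,4,0,-1],[-1.2,-5,0,6,-1],[-1.2,-5,0,6,-1],[-1.3,-5,0,6,-1],[-1.3,-5,0,6,-1],[-1.3,-5,0,6,-1]]]'
python3 -m creep '[[[0,-3.5,0,0.8,-1],[0,0,0,0,-1],[0,0,0,0,-1],[0,0,0,0,-1]]]'
python3 - <<'E'
from h import *
c,W=cap("wrist","w2.png"); np.save("w2.npy",W)
s=sensors.get_state(); print(s["ee_pos"],s["joint_positions"],cv2.Rodrigues(s["orientation"])[0][:,1])
cc,W2=cap("top")
for n,w in(("w",W),("t",W2)):
  for k,zl,zh in(((.476,-.232),.063,.073),((.476,-.232),.051,.073),((.490,-.129),.063,.073),((.490,-.129),.051,.073)):
    m=(w[...,2]>zl)&(w[...,2]<zh)&(np.hypot(w[...,0]-k[0],w[...,1]-k[1])<.035); R=w[m]
    if len(R)<10: print(n,k,len(R)); continue
    r=cv2.minEnclosingCircle((R[:,:2]*1000).astype(np.float32)); print(n,len(R),R.mean(0).round(4),np.round(r[0],1),round(r[1],1),np.nanpercentile(R[:,2],[50,95]).round(4))
m=(W[...,2]>.03)&(W[...,2]<.05)&(W[...,0]>.43)&(W[...,0]<.54)&(W[...,1]<-.08)&(W[...,1]>-.28);print(np.median(W[m],0),m.sum())
E
```

```text
time: 5.03
ee_pos: [0.4133, -0.1884, 0.1744]
orientation: [0.223, 3.134, -0.0]
wrist_force: [0.9, 0.1, -1.3]
gripper_width: 0.0169
finger_force: 78.7
time: 5.52
ee_pos: [0.4141, -0.2211, 0.1743]
orientation: [-0.205, -3.135, -0.0]
wrist_force: [0.5, 0.1, -1.9]
gripper_width: 0.0171
finger_force: 79.0
[ 0.41417199 -0.22112275  0.17433484] [-4.90450576e-01  1.82959671e-01 -2.81445132e-01  1.10647543e+00
  9.54693844e-05 -3.60095453e-01] [1.29986267e-01 9.91515787e-01 1.18913023e-04]
w (0.476, -0.232) 0
w (0.476, -0.232) 0
w 917 [ 0.487  -0.1288  0.0668] [ 489.1 -128.6] 13.6 [0.067  0.0682]
w 1698 [ 0.4838 -0.1306  0.062 ] [ 489.5 -128.9] 17.9 [0.0646 0.068 ]
t 183 [ 0.4787 -0.2296  0.0681] [ 477.3 -231.3] 18.6 [0.0681 0.0717]
t 258 [ 0.4787 -0.2275  0.0648] [ 477.4 -231.6] 22.6 [0.067  0.0712]
t 110 [ 0.4905 -0.1281  0.0683] [ 491. -128.] 13.5 [0.0684 0.0714]
t 190 [ 0.4899 -0.1283  0.0634] [ 490.9 -128.9] 17.9 [0.0657 0.0709]
[ 0.47178622 -0.13633415  0.04116857] 11206
```

View pics/w2.png

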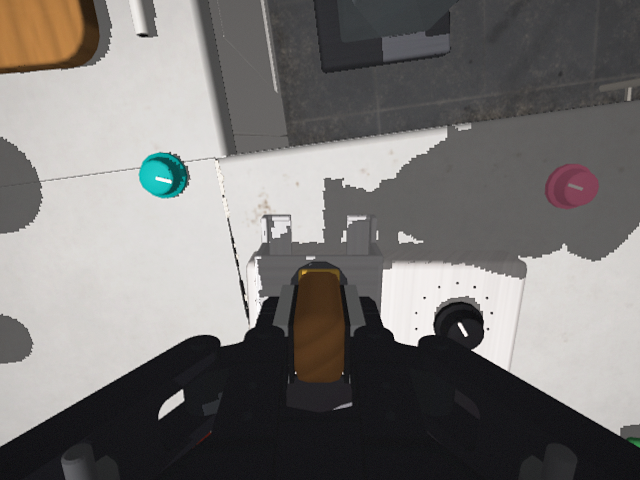

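The wrist view shows the grip between the fingers at (320,320) and the stirrup ahead of it. The small knob is at (460,327), and the large knob is hidden behind the hand. I check how the puller sits in the hand.

```bash
python3 - <<'E'
from h import *
W=np.load("w2.npy"); t=np.array([.4142,-.2211]); R0=np.array([[.9915,-.13],[.13,.9915]]) # rows: hob x, y
q=(W[...,:2]-t)@R0.T
for zl,zh in((.126,.14),(.097,.112)):
    m=(W[...,2]>zl)&(W[...,2]<zh)&(np.abs(q).max(-1)<.045); m[:200]&=True
    p=q[m]; z=W[m][:,2]; print(m.sum(),np.percentile(p,[1,50,99],axis=0).round(4).tolist(),np.percentile(z,[5,50,95]).round(4))
    for a in np.arange(-.034,-.01,.004):
        k=(p[:,0]>=a)&(p[:,0]<a+.004)
        if k.sum()>5: print(round(a,3),k.sum(),p[k,1].min().round(4),p[k,1].max().round(4),np.median(z[k]).round(4))
E
```

```text
3958 [[-0.0166, -0.0304], [-0.0095, -0.001], [0.0096, 0.0287]] [0.1307 0.1319 0.1337]
-0.018 892 -0.0309 0.0288 0.1316
-0.014 996 -0.0305 0.029 0.1321
2285 [[-0.0295, -0.0304], [-0.0196, 0.014], [-0.0077, 0.0286]] [0.1009 0.1022 0.1091]
-0.03 445 -0.0308 0.0289 0.1032
-0.026 440 -0.0308 0.0293 0.1022
-0.022 432 -0.0309 0.0287 0.1022
-0.018 397 -0.0306 0.0289 0.1021
-0.014 360 -0.0282 0.0262 0.1019
```

```bash
python3 -m creep '[[[0,-0.15,-2.5,0,-1],[0,0,-2,0,-1],[0,0,-0.7,0,-1],[0,0,0,0,-1],[0,0,0,0,-1],[0,0,-0.1,0,-1],[0,0,0,0,-1]]]'
python3 -m creep '[[[0,0,-0.1,0,-1],[0,0,0,0,-1],[0,0,0,0,-1]]]'
python3 -m creep '[[[0,0,-0.1,0,-1],[0,0,0,0,-1],[0,0,0,0,-1]]]'
```

```text
time: 6.5
ee_pos: [0.4142, -0.2235, 0.1215]
orientation: [0.207, 3.134, -0.0]
wrist_force: [0.9, 0.2, -1.5]
gripper_width: 0.0171
finger_force: 79.1
time: 6.88
ee_pos: [0.4141, -0.2235, 0.1203]
orientation: [0.206, 3.135, -0.0]
wrist_force: [0.5, 0.4, -1.5]
gripper_width: 0.0172
finger_force: 79.1
time: 7.25
ee_pos: [0.4141, -0.2235, 0.1193]
orientation: [0.206, 3.135, -0.0]
wrist_force: [0.5, -0.3, -1.8]
gripper_width: 0.017
finger_force: 79.1
```

```bash
python3 -m creep '[[[0,0.08,-0.1,0,-1],[0,0,0,0,-1],[0,0,0,0,-1]]]'
python3 -m creep '[[[0,0,-0.08,0,-1],[0,0,0,0,-1],[0,0,0,0,-1]]]'
python3 -m creep '[[[0,0,-0.08,0,-1],[0,0,0,0,-1],[0,0,0,0,-1]]]'
```

```text
time: 7.62
ee_pos: [0.414, -0.2226, 0.1183]
orientation: [-0.206, -3.135, -0.0]
wrist_force: [0.6, 0.1, -1.5]
gripper_width: 0.017
finger_force: 79.1
time: 8.0
ee_pos: [0.414, -0.2226, 0.1175]
orientation: [-0.206, -3.135, -0.0]
wrist_force: [0.2, -0.3, -2.4]
gripper_width: 0.0171
finger_force: 79.1
time: 8.38
ee_pos: [0.4141, -0.2227, 0.1167]
orientation: [0.206, 3.135, -0.0]
wrist_force: [-0.2, 0.1, -1.0]
gripper_width: 0.0171
finger_force: 79.1
```

```bash
python3 -m creep '[[[0,0,-0.06,0,-1],[0,0,0,0,-1],[0,0,0,0,-1]]]'
python3 -m creep '[[[0,0,-0.06,0,-1],[0,0,0,0,-1],[0,0,0,0,-1]]]'
```

```text
time: 8.75
ee_pos: [0.4141, -0.2227, 0.1167]
orientation: [0.207, 3.134, -0.0]
wrist_force: [-4.0, 1.4, 12.1]
gripper_width: 0.0171
finger_force: 81.1
time: 9.12
ee_pos: [0.4141, -0.2227, 0.1166]
orientation: [0.206, 3.134, -0.001]
wrist_force: [-7.9, 3.6, 23.7]
gripper_width: 0.0169
finger_force: 82.8
```

```bash
python3 -m creep '[[[0,0,0.29,0,-1],[0,0,0,0,-1],[0.8,-0.1,0,0,-1],[0.8,-0.11,0,0,-1],[0.8,-0.1,0,0,-1],[0.8,-0.11,0,0,-1],[0,0,0,0,-1]]]'
python3 -m creep '[[[0.5,-0.07,0,0,-1],[0.5,-0.06,0,0,-1],[0,0,0,0,-1],[0,0,0,0,-1]]]'
```

```text
time: 10.0
ee_pos: [0.4466, -0.2269, 0.1183]
orientation: [-0.206, -3.135, -0.0]
wrist_force: [-0.2, 0.2, -1.9]
gripper_width: 0.0171
finger_force: 79.0
time: 10.5
ee_pos: [0.4559, -0.2281, 0.1184]
orientation: [-0.206, -3.135, -0.0]
wrist_force: [-0.7, -0.2, -1.4]
gripper_width: 0.0172
finger_force: 79.0
```

```bash
python3 -m creep '[[[0.5,-0.07,0,0,-1],[0.5,-0.06,0,0,-1],[0,0,0,0,-1]]]'
python3 -m creep '[[[0.5,-0.07,0,0,-1],[0.6,-0.08,0,0,-1],[0,0,0,0,-1],[0,0,0,0,-1]]]'
python3 - <<'E'
from h import *
c,W=cap("wrist","w3.png"); c2,W2=cap("scene")
cv2.imwrite("pics/s3.png",cv2.resize(c2["frame"][200:300,320:460],None,fx=4,fy=4))
E
```

```text
time: 10.88
ee_pos: [0.4665, -0.2295, 0.1184]
orientation: [0.206, 3.135, -0.0]
wrist_force: [-0.6, 0.3, -2.4]
gripper_width: 0.017
finger_force: 79.0
time: 11.38
ee_pos: [0.477, -0.2309, 0.1183]
orientation: [-0.206, -3.135, -0.0]
wrist_force: [-0.5, 0.2, -1.2]
gripper_width: 0.0172
finger_force: 79.0
```

View pics/w3.png

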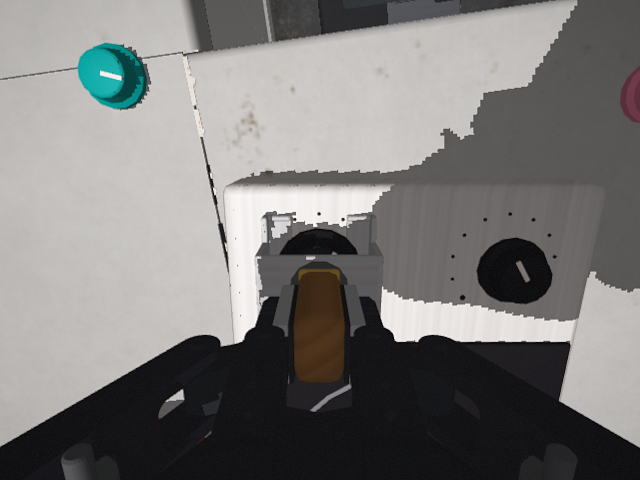

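The knob is in the tunnel at (318,243), centred between the lips. I check its fore-aft position before pulling.

```bash
python3 - <<'E'
from h import *
c,W=cap("wrist"); s=sensors.get_state(); t=s["ee_pos"]
R0=np.array([[.9915,-.13],[.13,.9915]]); q=(W[...,:2]-t[:2])@R0.T
m=(np.abs(q[...,1]+.001)<.022)&(q[...,0]<-.012)&(q[...,0]>-.04)&(c["frame"].max(-1)<60)&(W[...,2]>.047)&(W[...,2]<.07)
p=q[m]; print(m.sum(),np.percentile(p,[0,1,50,99],axis=0).round(4).tolist())
k=W[m][:,2]<.055; x,y=p[k].T; A=np.c_[2*x,2*y,np.ones(len(x))]; sol=np.linalg.lstsq(A,x*x+y*y,rcond=None)[0]; print(k.sum(),sol[:2],np.sqrt(sol[2]+sol[0]**2+sol[1]**2))
m=(W[...,2]<.049)&(W[...,2]>.0445)&(np.abs(q).max(-1)<.033); print(m.sum(),np.percentile(q[m][:,0],[1,99]))
E
```

```text
1413 [[-0.0234, -0.0201], [-0.0229, -0.0183], [-0.0175, -0.001], [-0.0124, 0.0167]]
430 [-0.00168418 -0.00087125] 0.0207655570272057
1605 [-0.02939485 -0.00778762]
```

```bash
python3 -m creep '[[[0,0,0.2,0,-1],[0,0,0.15,0,-1],[0,0,0.1,0,-1],[0,0,0.1,0,-1],[0,0,0,0,-1]]]'
python3 -m creep '[[[0,0,0.1,0,-1],[0,0,0.1,0,-1],[0,0,0.1,0,-1],[0,0,0.1,0,-1],[0,0,0,0,-1]]]'
```

```text
time: 12.15
ee_pos: [0.4769, -0.2309, 0.1237]
orientation: [-0.206, -3.134, -0.0]
wrist_force: [-0.1, -0.4, -8.5]
gripper_width: 0.0171
finger_force: 78.5
time: 12.78
ee_pos: [0.4773, -0.2311, 0.1283]
orientation: [0.206, 3.134, -0.001]
wrist_force: [-0.6, 0.6, -1.8]
gripper_width: 0.0167
finger_force: 79.3
```

```bash
python3 -m creep '[[[0,0,0.2,0,-1],[0,0,0.3,0,-1],[0,0,0.4,0,-1],[0,0,0.6,0,-1],[0,0,1,0,-1],[0,0,1.5,0,-1],[0,0,1.5,0,-1],[0,0,0.6,0,-1]]]'
python3 -m creep '[[[0,0,0,0,-1],[0,0,0,0,-1]]]'
python3 - <<'E'
from h import *
c,W=cap("wrist","w4.png"); s=sensors.get_state(); t=s["ee_pos"]
R0=np.array([[.9915,-.13],[.13,.9915]]); q=(W[...,:2]-t[:2])@R0.T
m=(np.abs(q[...,1]+.001)<.022)&(q[...,0]<-.012)&(q[...,0]>-.04)&(c["frame"].max(-1)<60)&(W[...,2]>t[2]-.08)&(W[...,2]<t[2]-.045)
p=q[m]; print(m.sum(),np.percentile(p,[0,1,50,99],axis=0).round(4).tolist(),np.percentile(W[m][:,2]-t[2],[1,99]))
_,W=cap("top")
R=W[250:328,160:225].reshape(-1,3); R=R[(R[:,2]>.01)&(R[:,2]<.03)]; r=cv2.minAreaRect((R[:,:2]*1000).astype(np.float32)); print(r)
E
```

```text
time: 13.78
ee_pos: [0.4775, -0.2312, 0.1904]
orientation: [0.206, 3.133, -0.001]
wrist_force: [-0.5, -0.3, -3.3]
gripper_width: 0.0174
finger_force: 79.4
time: 14.02
ee_pos: [0.4769, -0.2308, 0.1885]
orientation: [-0.206, -3.134, -0.0]
wrist_force: [-0.3, -0.2, -3.3]
gripper_width: 0.0173
finger_force: 79.4
1485 [[-0.0235, -0.0202], [-0.023, -0.0184], [-0.0172, -0.001], [-0.0123, 0.0169]] [-0.07182119 -0.05341087]
((448.0464172363281, 237.78329467773438), (148.64080810546875, 117.61345672607422), 3.061126232147217)
```

View pics/w4.png

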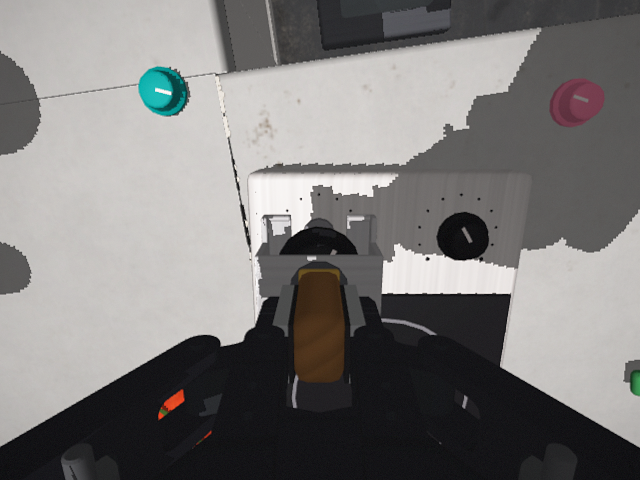

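The knob sits on the lips at (318,243), the bare collar shows at (318,225), and the small knob at (463,237) is still on. Next I carry the puller to the tray, which is centred at (0.448, 0.238).

```bash
python3 -m creep '[[[-0.2,1,0,0,-1],[-0.2,2,0,1,-1],[-0.2,3,0,1,-1],[-0.2,4,0,1,-1],[-0.2,4,0,1,-1],[-0.2,4,0,1,-1],[-0.2,4,0,1,-1],[-0.2,4,0,1,-1]]]'
python3 -m creep '[[[-0.2,4,0,1,-1],[-0.2,4,0,1,-1],[-0.2,4,0,1,-1],[-0.2,4,0,0,-1],[-0.2,3,0,0,-1],[-0.2,1.5,0,0,-1],[0,0.5,0,0,-1],[0,0,0,0,-1]]]'
python3 -m creep '[[[0,0,-2,0,-1],[0,0,-3,0,-1],[0,0,-3,0,-1],[0,0,-2,0,-1],[0,0,-0.7,0,-1],[0,0,0,0,-1],[0,0,0,0,-1]]]'
```

```text
time: 15.12
ee_pos: [0.4601, 0.0313, 0.189]
orientation: [0.012, 3.141, 0.0]
wrist_force: [-0.8, -1.3, -2.5]
gripper_width: 0.0174
finger_force: 79.5
time: 16.12
ee_pos: [0.4489, 0.2387, 0.1889]
orientation: [0.068, -3.141, 0.0]
wrist_force: [0.7, -0.8, -1.9]
gripper_width: 0.017
finger_force: 79.6
time: 17.0
ee_pos: [0.4496, 0.2391, 0.0828]
orientation: [-0.067, 3.14, 0.001]
wrist_force: [0.4, 0.1, -2.2]
gripper_width: 0.0171
finger_force: 79.6
```

```bash
python3 -m creep '[[[0,0,-0.2,0,-1],[0,0,-0.15,0,-1],[0,0,0,0,-1],[0,0,0,0,-1]]]'
python3 -m creep '[[[0,0,-0.06,0,-1],[0,0,0,0,-1],[0,0,0,0,-1]]]'
python3 -m creep '[[[0,0,-0.05,0,-1],[0,0,0,0,-1],[0,0,0,0,-1]]]'
```

```text
time: 17.5
ee_pos: [0.449, 0.2391, 0.0784]
orientation: [-0.068, 3.141, -0.0]
wrist_force: [0.8, 0.7, -2.3]
gripper_width: 0.0173
finger_force: 79.6
time: 17.88
ee_pos: [0.4491, 0.2391, 0.0778]
orientation: [-0.067, 3.141, 0.0]
wrist_force: [-0.2, -1.3, -2.1]
gripper_width: 0.0174
finger_force: 79.6
time: 18.25
ee_pos: [0.4491, 0.2391, 0.0777]
orientation: [-0.068, 3.141, 0.0]
wrist_force: [-3.6, -2.2, 6.3]
gripper_width: 0.0173
finger_force: 81.1
```

Contact at the expected height, so I release and retreat upward.

```bash
python3 -m creep '[[[0,0,0,0,-0.3],[0,0,0,0,0],[0,0,0,0,0.5],[0,0,0,0,1],[0,0,0,0,1],[0,0,0,0,1],[0,0,0,0,1]]]' 30
python3 -m creep '[[[0,0,1,0,1],[0,0,2,0,1],[0,0,4,0,1],[0,0,4,0,1],[0,0,4,0,1],[0,0,3,0,1],[0,0,0,0,1],[0,0,0,0,1]]]'
python3 - <<'E'
from h import *
c,W=cap("wrist","w5.png"); c,W=cap("top"); cv2.imwrite("pics/t5.png",cv2.resize(c["frame"][150:340,150:480],None,fx=2.4,fy=2.4))
c,W=cap("scene"); cv2.imwrite("pics/s5.png",cv2.resize(c["frame"][230:370,190:390],None,fx=4,fy=4))
E
```

```text
time: 19.12
ee_pos: [0.449, 0.2391, 0.0773]
orientation: [0.068, -3.141, 0.0]
wrist_force: [-0.4, -0.4, 0.1]
gripper_width: 0.0853
finger_force: 0.0
time: 20.12
ee_pos: [0.4489, 0.239, 0.2571]
orientation: [0.068, -3.141, 0.0]
wrist_force: [-0.1, 0.4, -0.4]
gripper_width: 0.0851
finger_force: 0.0
```

View pics/w5.png

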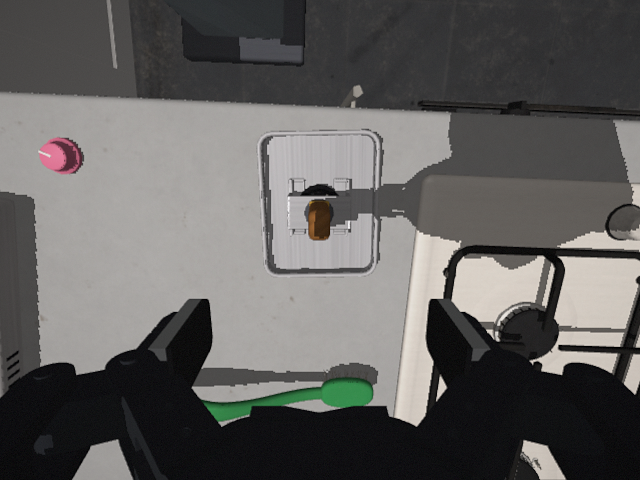

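View pics/s5.png

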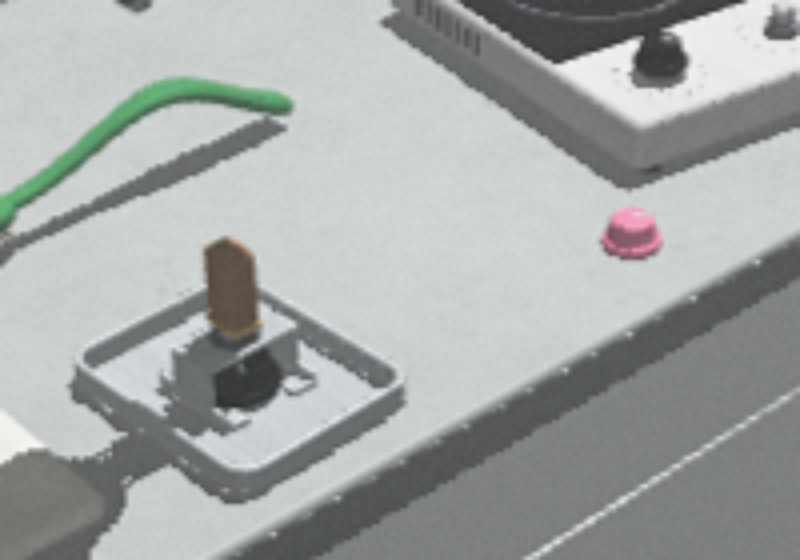

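The wrist view shows the puller standing mid-tray at (320,210). In the scene crop the knob is upright in the stirrup at (245,375), the small knob is still on at (660,60), and the brush and pink look-alike are in place. The gripper is clear, so I hand the job in.

```bash
python3 -c "
from rig import finish_job
print(finish_job())"
```

```text
the job is handed in; nothing more can be done
None
```

I pulled the large knob off with the puller and stood the puller in the tray, with the knob upright on its lips rather than on the tray floor. The small knob is still on, nothing else was moved, and the job was handed in at about 20 s.

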